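# Lay out mower spindle parts for reassembly

### The job

Lay out the loose mower-spindle parts on the black mat, in this order: lay the bearing midway between the grey housing and the red pulley; set the brass nut centred on top of the bearing; stand the white sleeve straight behind the housing; put the green cap, dome up, straight in front of the pulley. Leave a gap of about 20 mm between sleeve and housing and between cap and pulley ('front' is the mat's yellow-striped edge, 'behind' is away from it, square to the mat). Do not shift the amber jar, and leave every part upright where it was put.

Things in the scene. Friction and masses are not known exactly. Their poses are not given: they have to be found in the camera images.
- mat: Black rubber mat lying fixed on the bench, 300 (x) x 340 (y) x 4 mm thick. Origin at the centre of its underside, z up. A yellow stripe runs along its -x edge: that edge is the 'front'; +x is 'behind'. The point midway between housing and pulley is the mat's centre.
- housing: Grey cast spindle housing, too heavy to move: round flange 90 mm across and 10 mm thick with a barrel 58 mm across on it, 45 mm tall in all. Stands on the mat on the mat's y axis, 105 mm to one side of its centre (either side). Origin at the centre of its underside, which rests on the mat's top; axes parallel to the mat's.
- pulley: Red belt pulley, too heavy to move, 90 mm across, 30 mm tall, lying flat on the mat on its y axis, 105 mm from its centre on the other side from the housing. Origin at the centre of its underside, which rests on the mat's top; axes parallel to the mat's.
- bearing: Steel ball bearing with a black seal ring, 52 mm across, 15 mm thick, about 0.13 kg, lying flat and loose on the bench beside the mat. Origin at the centre of its underside, z up. Its top is flat and firm to carry the nut.
- nut: Brass-coloured hexagon locknut with a blue insert, 36 mm across flats (42 mm across corners), hexagon 20 mm tall (23 mm with the insert), 0.11 kg, loose on the bench. Origin at the centre of its underside, z up; pairs of parallel flats face its x axis and the directions 60 and 120 degrees from it about z.
- sleeve: White nylon spacer sleeve with a dark bore, standing upright and loose on the bench, 34 mm across, 40 mm tall, about 0.04 kg. Origin at the centre of its underside, z up.
- cap: Green plastic dust cap, domed top, 48 mm across, straight wall to 18 mm, 26 mm tall in all, 0.04 kg, loose on the bench dome up. Origin at the centre of its underside, z up.
- jar: Closed amber glass jar with an orange lid, a bystander standing loose on the bench near the parts, 56 mm across, 55 mm tall. Origin at the centre of its underside. Leave it where it is.

How it is judged:
On the way, in this order (a step that is already met when the one before it is completed fails the run):
1. the bearing lies released midway between housing and pulley (x of bearing in the frame of mat between -0.015 and 0.015 m and y of bearing in the frame of mat between -0.015 and 0.015 m and z of bearing in the frame of mat between 0.001 and 0.007 m and angle between bearing's own z axis and vertical below 0.12 rad and linear speed of bearing below 0.02 m/s and contact force between the fingers and bearing below 0.3 N), for 0.2 s.
2. the nut stands released on the bearing (horizontal distance between nut and bearing below 0.01 m and z of nut in the frame of bearing between 0.012 and 0.018 m and angle between nut's own z axis and vertical below 0.12 rad and linear speed of nut below 0.02 m/s and contact force between the fingers and nut below 0.3 N), for 0.2 s.
3. the sleeve stands released behind the housing (x of sleeve in the frame of housing between 0.07 and 0.096 m and y of sleeve in the frame of housing between -0.015 and 0.015 m and z of sleeve in the frame of housing between -0.003 and 0.003 m and angle between sleeve's own z axis and vertical below 0.12 rad and linear speed of sleeve below 0.02 m/s and contact force between the fingers and sleeve below 0.3 N), for 0.2 s.
4. the cap lies released in front of the pulley (x of cap in the frame of pulley between -0.103 and -0.077 m and y of cap in the frame of pulley between -0.015 and 0.015 m and z of cap in the frame of pulley between -0.003 and 0.003 m and angle between cap's own z axis and vertical below 0.12 rad and linear speed of cap below 0.02 m/s and contact force between the fingers and cap below 0.3 N), for 0.2 s.
At the end, for the whole second after the job is handed in: Bearing at the midpoint within 15 mm along each mat axis; nut on it, centred within 10 mm; sleeve centre 70-96 mm behind housing centre, cap centre 77-103 mm in front of pulley centre, each within 15 mm sideways; all on the mat or bearing, upright within 0.12 rad, released, at rest (all of step 1 and all of step 2 and all of step 3 and all of step 4); the robot touches nothing.
It fails at once if the amber jar is shifted by more than 20 mm (distance of jar from where it was at the start of the episode above 0.02 m).
It also fails if it takes over 109 s, if anything falls off the work surface, if the arm or the gripper's body presses on something with over 40 N, if the wrist force passes 120 N, or if a joint passes its speed limit or range.

### The arm

A 7-joint arm with a two-finger parallel gripper is mounted at the origin on the work surface. World frame = base frame: x ahead of the robot, y to its left, z up, the work surface at z = 0. Lengths are in m, angles in rad, forces in N, time in s.
With the tool pointing down it reaches from about 0.4 to 0.9 m from the base axis. Payload 5.5 kg.
Tool frame: the origin (TCP) lies midway between the tips of the shut fingers; the grasp point (between the pads) lies 19 mm behind it (manip.grip_depth is the distance from the TCP to the grasp point, in m); z points along the fingers, y is the line along which they close (so a half turn about z gives the same grasp; the last joint's range is limited). The gripper opens to 92 mm and grips with 3 to 60 N. Pads are 19 mm wide; open, the fingers measure 130 mm over their backs; the gripper's body (75 mm by 190 mm) begins 47 mm behind the grasp point.
Start: joints at [-0.966, 0.501, -0.427, 1.55, 0.221, 1.138, -0.21], TCP at [0.218, 0.612, 0.227] pointing down, gripper open.
Joint ranges: [-2.88, 2.88], [-0.31, 2.03], [-1.54, 1.56], [0.2, 2.42], [-1.41, 4.55], [0.19, 2.02], [-2.57, 2.57]. Speed limits (rad/s): [2.57, 2.57, 3.14, 3.14, 3.14, 3.14, 3.14].

### API

Orientations are given as a unit quaternion [x, y, z, w].
In Python, from bench import manip, effector, viewer gives the robot as it stands. Calls block until the motion is done:
- manip.move_pose(position, orientation): joint-space move of the TCP to a pose.
- manip.servo_line(position, ori=None, vel=0.15): straight line of the TCP; ori=None keeps the orientation; vel is the mean speed in m/s.
- manip.movej(angles): joint-space move.
- effector.open_jaws() and effector.close(f_grip=None): open the fingers fully, or close them until they stop; f_grip is the grip in N (None keeps the last).
- manip.sleep(seconds).
- manip.solve_ik(position, orientation): joint angles nearest the present ones, or None.
- viewer.get_image(name): name is "side" or "top" or "wrist"; returns the picture (480x640x3 uint8, red, green, blue); there is no depth.
- viewer.get_calibration(name): a dict with "vfov" (degrees; the focal length in pixels is half the picture's height over the tangent of half this angle, whatever the lens; pixels are square), "cx", "cy" (the principal point, pixels), "eye" and "attitude" of the camera in the world. Camera axes: x right, y down, z forward; pixel columns grow to the right and rows downward; lengths in m; the calibration is good to about 2 mm. A picture is of the moment at which its call begins: read the wrist's pose just before it. get_calibration takes no time and is no camera call; for the wrist camera it gives the pose at the moment of the call.
A pose or a line that the arm cannot do raises manip.PlanningError and nothing moves.
- manip.hand_in(): hands the job in; it is judged then, once.
Readings, each from a call of its own:
- manip.current_clock(): time.
- manip.current_q(): joint angles.
- manip.current_joint_velocities(): joint speeds.
- manip.current_tau(): joint torques, N m.
- manip.current_tool_pos(): TCP position.
- manip.current_tcp_rot(): TCP orientation.
- manip.current_force(): force on the tool from outside, world axes, zero at the start.
- manip.current_wrist_torque(): the same for the moment, N m.
- manip.current_finger_gap(): finger opening in m.
- manip.current_gripper_force(): force on a finger pad.
Only numpy, scipy, OpenCV 4.12 (cv2) and the standard library are available. Lean on these libraries where they do the work, as an engineer would, in place of code of your own. Each camera call takes 0.05 s, during which the arm holds its last target. There are 200 camera calls.

## Working session

There is one attempt and no reset: what is moved stays moved. The work goes in short steps, each a Python script; the robot and the scene stay as the last script left them, time stands still between calls to the robot, and variables do not carry over. Pictures are saved under pics/ and viewed, at most 14 in all, crops included, and the job is handed in when it is done.

```bash
mkdir -p pics; python3 - <<'E'
from bench import manip, effector, viewer
import cv2
for n in ("top","side"):
    c=viewer.get_calibration(n); print(n,c)
    cv2.imwrite(f"pics/{n}0.png",viewer.get_image(n)[:,:,::-1])
print(viewer.get_calibration("wrist"),manip.current_tcp_rot(),manip.current_clock())
E
```

```text
top {'vfov': 55.77511611453732, 'cx': 321.09343231821964, 'cy': 240.7224929548752, 'eye': array([0.32497329, 0.0013304 , 1.01449444]), 'attitude': array([ 0.71406875, -0.6939469 ,  0.07143602, -0.05865517])}
side {'vfov': 49.695015172512996, 'cx': 316.78848955768495, 'cy': 245.67692113713602, 'eye': array([ 0.3796299 , -1.13098084,  0.89632198]), 'attitude': array([ 0.89281634, -0.05088467,  0.01548458, -0.44726946])}
{'vfov': 68.37004107014828, 'cx': 320.882077337131, 'cy': 236.4933363940354, 'eye': array([0.15626315, 0.63367528, 0.38427962]), 'attitude': array([0.81049602, 0.57249805, 0.07053171, 0.10182076])} [ 1.70056507e-01  9.85433932e-01 -8.46915108e-04 -1.80006580e-04] 0.1
```

View pics/top0.png

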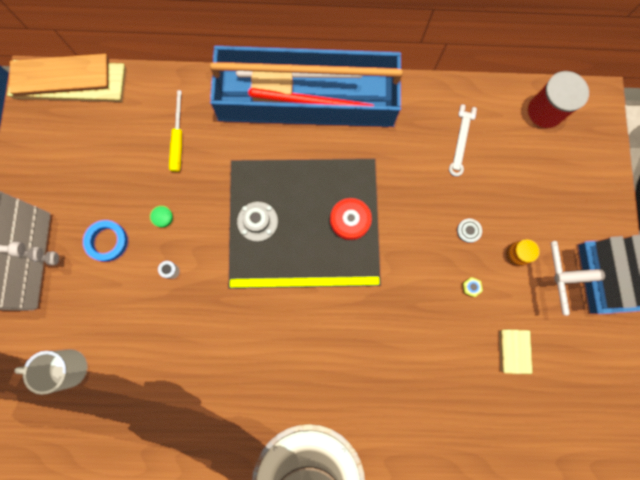

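View pics/side0.png

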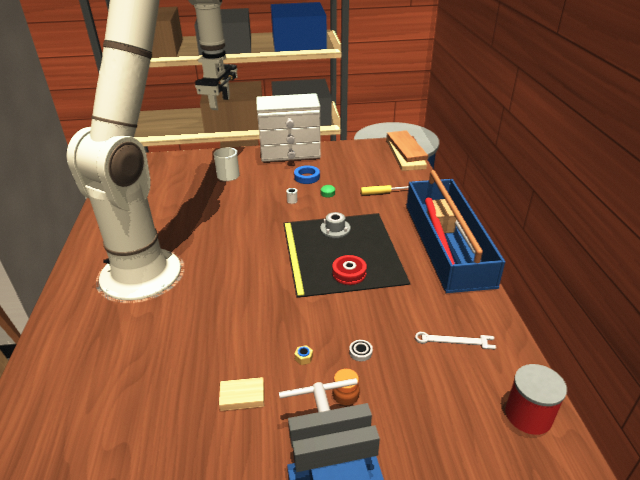

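The top view shows housing (258,222), pulley (351,218), bearing (470,230), nut (473,287), jar (524,252), cap (161,217), sleeve (167,270), with the mat's stripe at the bottom (row 282). The side view shows the same parts: bearing (361,349), nut (304,353), cap (328,190), sleeve (292,195), jar (346,385).

```bash
cat > h.py <<'E'
from bench import manip, effector, viewer
import cv2, numpy as np
from scipy.spatial.transform import Rotation as R
def ray(c,uv):
    f=240/np.tan(np.radians(c["vfov"])/2)
    d=np.array([(uv[0]-c["cx"])/f,(uv[1]-c["cy"])/f,1.])
    d=R.from_quat(c["attitude"]).apply(d); return np.array(c["eye"]),d/np.linalg.norm(d)
def plane(c,uv,z):
    o,d=ray(c,uv); return o+d*(z-o[2])/d[2]
def proj(c,p):
    f=240/np.tan(np.radians(c["vfov"])/2)
    v=R.from_quat(c["attitude"]).inv().apply(np.array(p)-c["eye"]); return np.array([c["cx"]+f*v[0]/v[2],c["cy"]+f*v[1]/v[2]])
def tri(obs):
    A=np.zeros((3,3));b=np.zeros(3);L=[ray(*x) for x in obs]
    for o,d in L: M=np.eye(3)-np.outer(d,d);A+=M;b+=M@o
    p=np.linalg.solve(A,b); return p,max(np.linalg.norm((np.eye(3)-np.outer(d,d))@(p-o)) for o,d in L)
E
python3 - <<'E'
from h import *
np.set_printoptions(precision=4,suppress=True)
t,s=viewer.get_calibration("top"),viewer.get_calibration("side")
P=dict(housing=((256,216),(335,217)),pulley=((351,217),(349.5,266)),bearing=((469.5,230.5),(361,348.5)),nut=((473,287),(304,351)),cap=((161,217),(328,189)),sleeve=((167.5,268),(292,190)),jar=((528,250),(345.5,376)))
for k,(a,b) in P.items():
    p,e=tri([(t,a),(s,b)]); print(k,p,round(e,4))
im=cv2.imread("pics/top0.png")
m=(im.max(2)<75).astype(np.uint8); m[:150]=0; m[295:]=0; m[:,:220]=0; m[:,390:]=0
y=((im[:,:,2]>180)&(im[:,:,1]>180)&(im[:,:,0]<90)).astype(np.uint8); y[:265]=0;y[295:]=0;y[:,:220]=0;y[:,390:]=0
pts=cv2.findNonZero(m|y); r=cv2.minAreaRect(cv2.convexHull(pts)); print(r)
q=cv2.boxPoints(r); w=np.array([plane(t,u,.004) for u in q]); print(w, w.mean(0))
E
```

```text
housing [0.5533 0.1295 0.0491] 0.0023
pulley [ 0.5631 -0.0794  0.0304] 0.0013
bearing [ 0.5458 -0.351   0.0122] 0.0001
nut [ 0.4172 -0.3513  0.0215] 0.0003
cap [0.5557 0.3467 0.0156] 0.0011
sleeve [0.4366 0.3137 0.0412] 0.0005
jar [ 0.495  -0.4602  0.0587] 0.0016
((304.054443359375, 257.10430908203125), (57.28943634033203, 149.09986877441406), 88.99491119384766)
[[ 0.5324  0.1949  0.004 ]
 [ 0.5491 -0.1439  0.004 ]
 [ 0.4183 -0.1466  0.004 ]
 [ 0.403   0.1845  0.004 ]] [0.4757 0.0222 0.004 ]
```

```bash
cat >> h.py <<'E'
def quat(psi): a=(psi+np.pi/2)/2; return np.array([np.cos(a),np.sin(a),0,0])   # tool down, jaw line at world angle psi
def best(p,psi):
    q0=np.array(manip.current_q()); c=[]
    for k in (-1,0,1):
        s=psi+k*np.pi; q=manip.solve_ik(p,quat(s))
        if q is not None: c.append((np.abs(np.array(q)-q0).max(),s))
    return min(c)[1]
def snap(name):
    c=viewer.get_calibration("wrist"); im=viewer.get_image("wrist")[:,:,::-1].copy()
    cv2.imwrite(f"pics/{name}.png",im); np.save(f"pics/{name}.npy",c,allow_pickle=True); return c,im
E
python3 - <<'E'
from h import *
np.set_printoptions(precision=3,suppress=True)
c=viewer.get_calibration("wrist"); p=np.array(manip.current_tool_pos())
print("centre ray at z0:",plane(c,(c["cx"],c["cy"]),0)-p, "tcp at", proj(c,[p[0],p[1],.02]))
V=dict(l1=(.48,.27),l2=(.48,.37),m1=(.54,.09),m2=(.54,-.03),r1=(.46,-.30),r2=(.46,-.40))
for k,(x,y) in V.items():
    pp=[x,y,.24]; s=best(pp,np.pi/2); manip.move_pose(pp,quat(s)); c,_=snap(k)
    print(k,s,manip.current_clock(),proj(c,[x,y,.0]))
E
python3 -c "
import cv2
a=[cv2.resize(cv2.imread('pics/%s.png'%k),(400,300)) for k in('l1','m1','r1','r2')]
cv2.imwrite('pics/mont.png',cv2.vconcat([cv2.hconcat(a[:2]),cv2.hconcat(a[2:])]))"
```

```text
centre ray at z0: [ 0.03  -0.012 -0.226] tcp at [321.616 211.302]
l1 1.5707963267948966 1.7417 [319.993 206.643]
l2 1.5707963267948966 2.275 [319.248 207.637]
m1 1.5707963267948966 3.4333 [319.886 206.069]
m2 1.5707963267948966 4.0333 [320.693 206.015]
r1 1.5707963267948966 5.175 [319.16 204.78]
r2 1.5707963267948966 5.7083 [320.905 205.741]
```

View pics/mont.png

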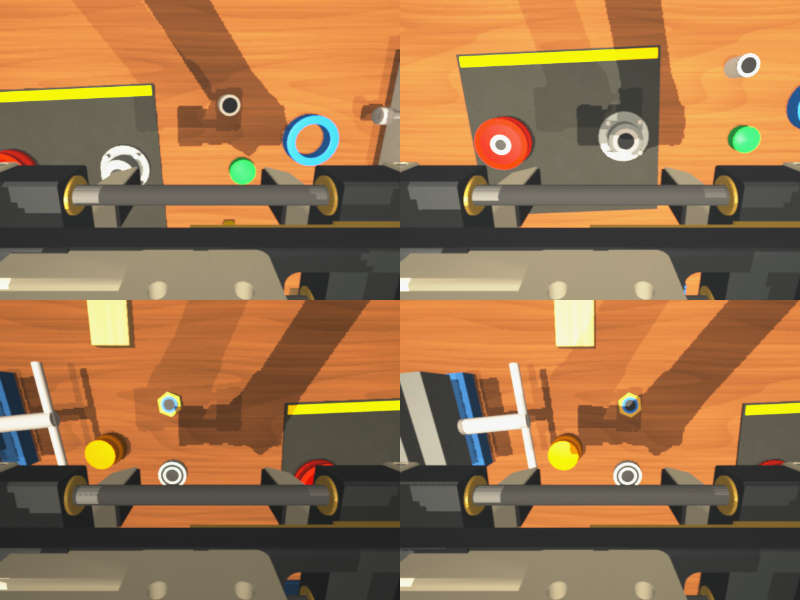

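The wrist views show all parts: sleeve and cap near (366,168) and (387,275) in l1, pulley and housing in m1, and nut and bearing in r1/r2, with the bearing almost cut off by the gripper bar. I'll take the right side again from further back.

```bash
python3 - <<'E'
from h import *
for k,(x,y) in dict(r4=(.57,-.41),r3=(.57,-.29)).items():
    pp=[x,y,.20]; manip.move_pose(pp,quat(best(pp,np.pi/2))); c,im=snap(k)
    n=proj(c,[.417,-.351,.02]);b=proj(c,[.546,-.351,.015]); print(k,n,b)
    if k=="r3":
        nc=lambda I,u,w,s: cv2.resize(I[max(0,int(u[1])-w):int(u[1])+w,int(u[0])-w:int(u[0])+w],(s,s),interpolation=0)
        l=cv2.imread("pics/l2.png"); cl=np.load("pics/l2.npy",allow_pickle=True).item()
        A=[nc(im,n,40,260),nc(im,b,40,260)]+[nc(l,proj(cl,q),40,260) for q in([.556,.347,.02],[.437,.314,.04])]
        m=cv2.imread("pics/m2.png")[40:300,:520]
        cv2.imwrite("pics/crops.png",cv2.vconcat([cv2.hconcat(A[:3]),cv2.hconcat([A[3],m])]))
E
```

```text
r4 [387.06572856  41.50682564] [379.40335849 190.16242476]
r3 [251.63410185  43.09302151] [258.81779711 190.53702003]
```

View pics/crops.png

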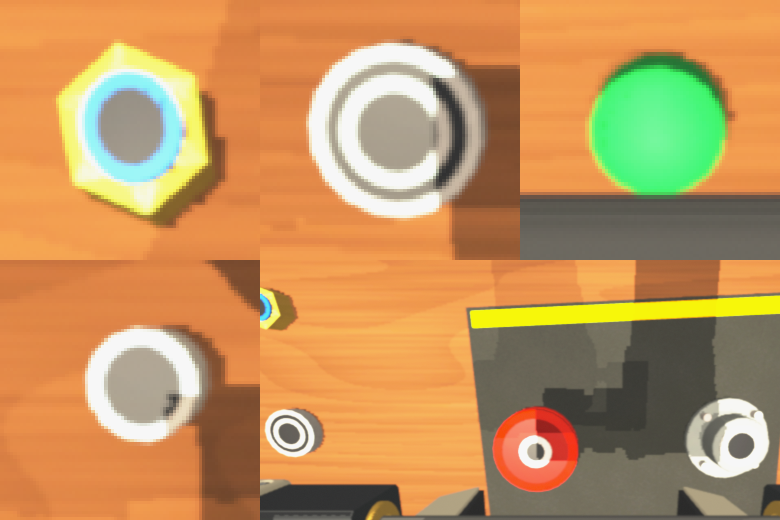

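The crops show the nut's hexagon (corner near crop-top) with its blue insert, the bearing's concentric rings, the green cap with its edge just at the gripper bar, the sleeve's white ring, and the mat's stripe rotated slightly.

```bash
cat > meas.py <<'E'
from h import *
np.set_printoptions(precision=4,suppress=True)
def load(k): return cv2.imread(f"pics/{k}.png"),np.load(f"pics/{k}.npy",allow_pickle=True).item()
def blob(im,near,w,fn):
    h=cv2.cvtColor(im,cv2.COLOR_BGR2HSV).astype(int); m=fn(h[...,0],h[...,1],h[...,2]).astype(np.uint8)
    k=np.zeros_like(m); cv2.circle(k,tuple(int(v) for v in near),w,1,-1); m&=k
    cs,_=cv2.findContours(m,cv2.RETR_EXTERNAL,cv2.CHAIN_APPROX_NONE)
    return cv2.convexHull(np.vstack([c for c in cs if cv2.contourArea(c)>8]))
def cen(h): return np.array(cv2.fitEllipse(h)[0]) if len(h)>5 else h.mean(0)[0]
blue=lambda h,s,v:(h>85)&(h<115)&(s>90)&(v>120)
grey=lambda h,s,v:(s<75)
green=lambda h,s,v:(h>45)&(h<80)&(s>90)&(v>150)
white=lambda h,s,v:(s<40)&(v>175)
red=lambda h,s,v:((h<6)|(h>172))&(s>150)&(v>130)
yel=lambda h,s,v:(h>22)&(h<38)&(s>60)&(v>150)
E
python3 - <<'E'
from meas import *
for name,g,views,fn,w in [("nut",[.417,-.351,.023],("r3","r4"),blue,35),("bearing",[.546,-.351,.012],("r3","r4"),grey,38),
  ("cap",[.556,.347,.018],("l1","l2"),green,40),("sleeve",[.437,.314,.04],("l1","l2"),white,30),
  ("pulley",[.563,-.079,.034],("m1","m2"),red,58),("bore",[.563,-.079,.034],("m1","m2"),white,22)]:
    obs=[]
    for k in views:
        im,c=load(k); h=blob(im,proj(c,g),w,fn); e=cv2.fitEllipse(h); obs.append((c,e[0])); print(k,np.array(e[0]),np.array(e[1]),end=" ")
    p,er=tri(obs); print(name,p,round(er,4))
for k in("r3","r4"):
    im,c=load(k); h=blob(im,proj(c,[.417,-.351,.02]),38,lambda a,s,v:yel(a,s,v)|blue(a,s,v))
    for n in (.05,):
        a=cv2.approxPolyDP(h,n*cv2.arcLength(h,True),True)[:,0]
    W=np.array([plane(c,u,.018)[:2] for u in h[:,0]],np.float32)
    # width of the hull against direction: smallest widths = flats
    ang=np.radians(np.arange(0,180,1)); wd=np.array([np.ptp(W@[np.cos(t),np.sin(t)]) for t in ang])
    s=wd[:60]+wd[60:120]+wd[120:]; print(k,"flat normal deg mod 60:",s.argmin(),wd[s.argmin()::60][:3],wd.max(),len(a))
E_=[]
for k in("m1","m2"):
    im,c=load(k); m=cv2.inRange(cv2.cvtColor(im,cv2.COLOR_BGR2HSV),(25,150,120),(35,255,255))
    cs,_=cv2.findContours(m,0,2); q=max(cs,key=cv2.contourArea)
    W=np.array([plane(c,u,.004)[:2] for u in q[:,0]],np.float32); r=cv2.minAreaRect(W); b=cv2.boxPoints(r); print(k,r,b.tolist())
E
```

```text
r3 [251.3643  41.897 ] [28.0181 33.2845] r4 [387.473   40.0225] [29.0525 33.8557] nut [ 0.4163 -0.3509  0.0214] 0.0001
r3 [259.4754 189.2757] [53.5365 54.5958] r4 [379.4736 188.711 ] [52.9582 54.3116] bearing [ 0.5449 -0.3507  0.013 ] 0.0001
l1 [387.7907 274.4608] [40.0976 41.633 ] l2 [299.7044 275.5432] [40.257  41.2008] cap [0.5559 0.348  0.0163] 0.0002Traceback (most recent call last):
  File "<stdin>", line 7, in <module>
  File "meas.py", line 8, in blob
    return cv2.convexHull(np.vstack([c for c in cs if cv2.contourArea(c)>8]))
                          ~~~~~~~~~^^^^^^^^^^^^^^^^^^^^^^^^^^^^^^^^^^^^^^^^^
    return _nx.concatenate(arrs, 0, dtype=dtype, casting=casting)
           ~~~~~~~~~~~~~~~^^^^^^^^^^^^^^^^^^^^^^^^^^^^^^^^^^^^^^^
ValueError: need at least one array to concatenate
```

Good agreement. In l1 the sleeve is in shadow, so I'll measure the sleeve again on the way and continue with the rest.

```bash
python3 - <<'E'
from meas import *
for name,g,views,fn,w in [("sleeve",[.437,.314,.04],("l2","m1"),white,30),
  ("pulley",[.563,-.079,.034],("m1","m2"),red,58),("bore",[.563,-.079,.034],("m1","m2"),white,22)]:
    obs=[]
    for k in views:
      try:
        im,c=load(k); h=blob(im,proj(c,g),w,fn); e=cv2.fitEllipse(h); obs.append((c,e[0])); print(k,np.array(e[0]),np.array(e[1]),end=" ")
      except ValueError: print(k,"none")
    p,er=tri(obs); print(name,p,round(er,4))
for k in("r3","r4"):
    im,c=load(k); h=blob(im,proj(c,[.417,-.351,.02]),38,lambda a,s,v:yel(a,s,v)|blue(a,s,v))
    W=np.array([plane(c,u,.018)[:2] for u in h[:,0]],np.float32)
    ang=np.radians(np.arange(0,180,1)); wd=np.array([np.ptp(W@[np.cos(t),np.sin(t)]) for t in ang])
    s=wd[:60]+wd[60:120]+wd[120:]; print(k,"flat normal deg mod 60:",s.argmin(),wd[s.argmin()::60][:3],wd.max())
for k in("m1","m2"):
    im,c=load(k); m=cv2.inRange(cv2.cvtColor(im,cv2.COLOR_BGR2HSV),(25,150,120),(35,255,255))
    cs,_=cv2.findContours(m,0,2); q=max(cs,key=cv2.contourArea)
    W=np.array([plane(c,u,.004)[:2] for u in q[:,0]],np.float32); r=cv2.minAreaRect(W); print(k,r,cv2.boxPoints(r).tolist())
E
```

```text
l2 [266.4091 168.6234] [34.1988 34.9094] m1 [557.0536 103.9551] [34.3807 40.7038] sleeve [0.4343 0.3172 0.0394] 0.0
m1 [164.4422 228.122 ] [84.7754 92.6626] m2 [275.7278 228.8414] [85.0919 86.024 ] pulley [ 0.5608 -0.0788  0.0244] 0.0003
m1 [160.651  231.2439] [30.7055 34.4544] m2 [274.2943 231.6302] [31.0015 33.4644] bore [ 0.562  -0.0793  0.033 ] 0.0001
r3 flat normal deg mod 60: 38 [0.038  0.0383 0.0378] 0.04320719492439076
r4 flat normal deg mod 60: 39 [0.0375 0.0376 0.0373] 0.042486129944952156
m1 ((0.4188462197780609, 0.019137650728225708), (0.017956823110580444, 0.3313544988632202), 2.641646385192871) [[0.40224143862724304, 0.18422503769397736], [0.41751328110694885, -0.14677734673023224], [0.4354510009288788, -0.14594973623752594], [0.420179158449173, 0.18505264818668365]]
m2 ((0.41865816712379456, 0.020419463515281677), (0.017854882404208183, 0.3329225480556488), 2.6287755966186523) [[0.4021054208278656, 0.18629612028598785], [0.4173748195171356, -0.1462761014699936], [0.4352109134197235, -0.1454571932554245], [0.4199415147304535, 0.18711502850055695]]
```

```bash
cat >> h.py <<'E'
C=np.array([.5578,.0256]); YAW=np.radians(2.64); X=np.array([np.cos(YAW),np.sin(YAW)]); Y=np.array([-X[1],X[0]])
UP=.13
def pick(xy,psi,z,f):
    s=best([*xy,UP],psi); effector.open_jaws()
    manip.move_pose([*xy,UP],quat(s)); manip.servo_line([*xy,z],vel=.12)
    effector.close(f_grip=f); print("gap",manip.current_finger_gap(),"F",manip.current_gripper_force(),"tcp",manip.current_tool_pos())
    manip.servo_line([*xy,UP],vel=.12); print("gap up",manip.current_finger_gap(),manip.current_force())
def place(xy,psi,z):
    s=best([*xy,UP],psi); manip.move_pose([*xy,UP],quat(s)); manip.sleep(.2)
    f0=np.array(manip.current_force())[2]
    manip.servo_line([*xy,z],vel=.08); manip.sleep(.2); print("dFz",np.array(manip.current_force())[2]-f0)
    effector.open_jaws(); manip.sleep(.2); manip.servo_line([*xy,UP+.03],vel=.12); manip.sleep(.3); print("t",manip.current_clock())
E
python3 - <<'E'
from h import *
pick([.5452,-.3508],0,.004,25)
place(C,YAW,.009)
b=C-.10*X; 
pp=[C[0],C[1],.24]; manip.move_pose(pp,quat(best(pp,np.pi/2))); snap("b1")
E
```

```text
gap 0.05152978557188721 F 25.000087916851044 tcp [ 0.54521811 -0.35079995  0.00404431]
gap up 0.05145717619988269 [-0.58288691 -0.27953309 -1.51375239]
dFz -0.18115766191464866
t 17.6417
```

View pics/b1.png

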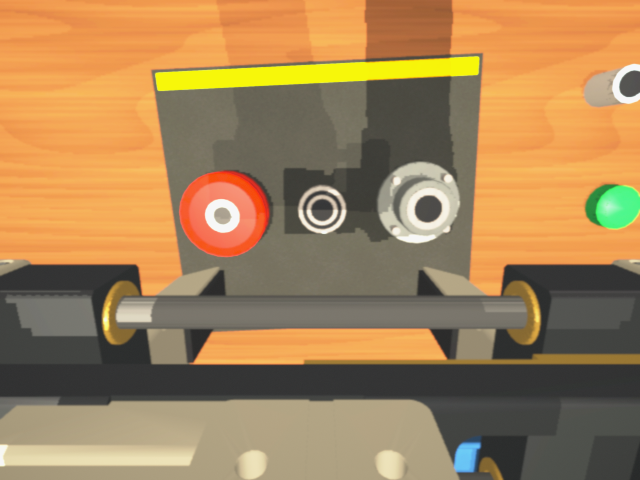

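The bearing lies flat at (323,209), midway between pulley (224,214) and housing (428,207). Next is the nut.

```bash
python3 - <<'E'
from meas import *
im,c=load("b1"); print("bearing",plane(c,(322.5,209),.019))
pick([.4163,-.3509],np.radians(-21.5),.005,25)
place(C,YAW,.0250)
pp=[C[0]+.02,C[1],.20]; manip.move_pose(pp,quat(best(pp,np.pi/2))); c,im=snap("n1")
h=blob(im,proj(c,[*C,.042]),35,blue); e=cv2.fitEllipse(h); print("nut",plane(c,e[0],.042),C)
cv2.imwrite("pics/n1s.png",np.vstack([im[60:300,120:520],viewer.get_image("side")[180:320,220:420,::-1].repeat(2,0).repeat(2,1)]))
E
```

```text
bearing [0.5575 0.0267 0.019 ]
gap 0.035477234745569866 F 24.99843657016754 tcp [ 0.4163 -0.3509  0.005 ]
gap up 0.03610770629322836 [ 0.466  -0.6335 -0.7564]
dFz -0.2031896550400527
t 30.175
nut [0.5582 0.0255 0.042 ] [0.5578 0.0256]
```

View pics/n1s.png

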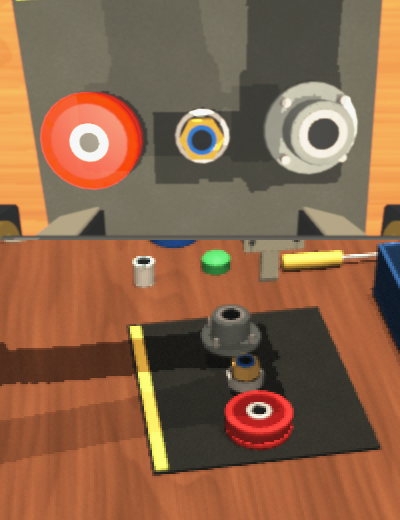

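The nut sits centred on the bearing and level in both views. Next is the sleeve.

```bash
python3 - <<'E'
from meas import *
S=C+.105*Y+.083*X
pick([.4348,.3165],np.pi/2,.010,12)
place(S,np.pi/2+YAW,.015)
pick([.5559,.348],0,.004,12)
K=C-.105*Y-.090*X
place(K,np.pi/2+YAW,.009)
pp=[.50,.30,.25]; manip.move_pose(pp,quat(best(pp,np.pi/2)))
t=viewer.get_calibration("top"); T=viewer.get_image("top")[:,:,::-1].copy(); Sd=viewer.get_image("side")[:,:,::-1]
for n,p,z,fn,w in(("sleeve",S,.044,white,14),("cap",K,.022,green,22)):
    h=blob(T,proj(t,[*p,z]),w,fn); print(n,plane(t,cen(h),z),p)
cv2.imwrite("pics/fin.png",np.hstack([cv2.resize(T[130:310,200:410],(400,343)),cv2.resize(Sd[170:340,250:448],(400,343))]))
print(manip.current_clock())
E
```

```text
gap 0.033779292038991056 F 11.999934911727905 tcp [0.4348 0.3166 0.01  ]
gap up 0.03362020329883773 [-0.2334  0.1014 -0.4354]
dFz -0.9796769317616016
t 42.2083
gap 0.04778764762457678 F 12.00000119250035 tcp [0.5559 0.348  0.004 ]
gap up 0.0476520823983883 [0.4089 0.1517 0.2224]
dFz 0.32272117524582955
t 52.9917
sleeve [0.6368 0.1336 0.044 ] [0.6359 0.1343]
cap [ 0.475  -0.0847  0.022 ] [ 0.4727 -0.0834]
54.5583
```

View pics/fin.png

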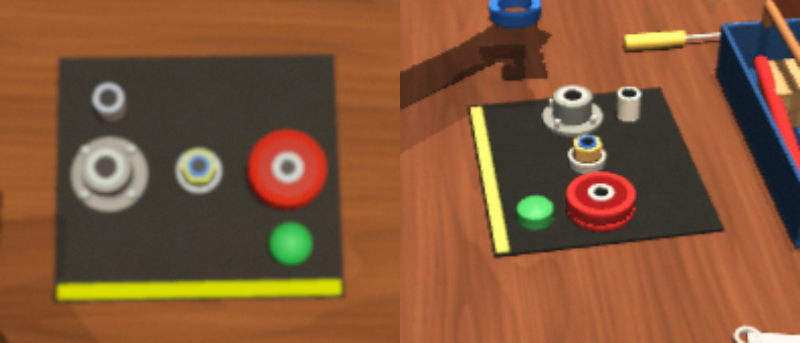

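Both views show all four parts upright in place: sleeve behind the housing, nut on the bearing at the centre, and cap in front of the pulley. The arm is clear.

```bash
python3 -c "
from bench import manip; print(manip.hand_in())"
```

```text
the job is handed in; nothing more can be done
None
```

The job is handed in at about 55 s of the 109 s limit: the final pictures show bearing, nut, sleeve and cap upright in their places, measured within about 3 mm of target, and the jar was never approached; no verdict came back.

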